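# Brush out a casting flask and hold the brush in the suction slot

### The job

Take the red-handled flat brush from the tool block and brush out the steel casting flask: three times, move the bristle tips down nearly to the bottom and back up to near the rim. Then clean the brush: pass its head down through the yellow-lipped slot in the roof of the suction box and finish while still holding it there, upright and still, the whole head inside below the roof, hanging free without standing on the box's floor or pressing on the slot. Leave the flask standing in its place and do not shift the other things on the bench.

Things in the scene. Friction and masses are not known exactly. Their poses are not given: they have to be found in the camera images.
- brush: the flat brush, 200 mm long, about 0.12 kg, standing upright in the socket of the tool block. Origin at its centre, half-way up (100 mm above the bristle tips); z points up along the handle, y along its width, x along its thickness. From the bristle tips up: head (brass bristles in a steel ferrule, rigid) 12 x 34 mm (x, y), 55 mm long; steel neck 8 x 14 mm up to 115 mm; red grip 12 x 20 mm with flat sides from 115 to 200 mm, so the grip's centre is 57.5 mm above the origin
- brush_foot (a point): centre of the flat end of the bristles (bristle tips), 100 mm below the brush's origin along its axis; same axes
- tool_block: wooden tool block, fixed, 85 x 150 x 55 mm high (x, y, z); origin at the centre of its underside. The brush's socket lies at y = -35 mm, 42 mm deep and 4 mm wider than the head (floor 13 mm above the bench), long side along y. Two short tool handles, up to 97 mm above the bench, stand on its other half (x -18, y 30 and x 18, y 55 mm)
- flask: casting flask: open steel tube on a round black rubber base, loose on the bench, about 0.6 kg. Origin at the centre of its underside, z up. Base 80 mm across, 12 mm high; tube 68 mm outside, 62 mm inside; inner floor 12 mm and rim 110 mm above the bench
- suction_box: grey suction box for cleaning brushes, fixed, 120 x 150 x 140 mm high (x, y, z), clear panels on its two x faces, closed but for the slot in its roof; inner floor 6 mm above the bench. Origin at the centre of its underside, z up. A hose collar stands out on its +y side, 50 mm up
- slot (a point): centre of the slot at the upper face of the box's roof (140 mm above the bench, roof 6 mm thick); axes as the box. The slot passes straight down, 14 mm wide along x and 36 mm long along y (2 mm more than the brush head each way); yellow lips at 45 degrees flare up and outwards from its edges to about 5 mm above the roof
- glass_jar: small closed amber glass jar, 44 mm across, 60 mm high; origin at the centre of its underside. Bystander
- tin: small closed tin with a blue band, 48 mm across, 45 mm high; origin at the centre of its underside. Bystander
- ring_box: small blue ring box, 50 x 50 x 40 mm high; origin at the centre of its underside. Bystander
- spool: copper ring-shaped spool, 52 mm across, 30 mm high; origin at the centre of its underside. Bystander
- hammer: hammer lying on the bench at the far side of it; origin under its handle. Bystander
- pliers: pliers with red handles lying on the bench, about 155 mm long; origin under the pivot. Bystander
There are look-alikes about, which are no part of the job. What is shaped like the brush but blue or brown is not meant. What is shaped like the suction_box but blue or purple is not meant.

How it is judged:
By the outcome, as a careful person would: the job done as asked, in the order asked, and still so for the second after the job is handed in, while the arm keeps its last pose, push and grip.
It also fails if it takes over 64 s, if anything falls off the work surface, if the arm or the gripper's body presses on something with over 40 N, if the wrist force passes 120 N, or if a joint passes its speed limit or range.

### The arm

A 7-joint arm with a two-finger parallel gripper is mounted at the origin on the work surface. World frame = base frame: x ahead of the robot, y to its left, z up, the work surface at z = 0. Lengths are in m, angles in degrees, forces in N, time in s.
With the tool pointing down it reaches from about 0.425 to 0.875 m from the base axis. Payload 4.7 kg.
Tool frame: the origin (TCP) lies at the very end of the fingers, on their centre line; the grasp point (between the pads) lies 19 mm behind it; z points along the fingers, y is the line along which they close (so a half turn about z gives the same grasp; the last joint's range is limited). The gripper opens to 87 mm and grips with 3 to 60 N. Pads are 19 mm wide; open, the fingers measure 117 mm over their backs; the gripper's body (75 mm by 190 mm) begins 51 mm behind the grasp point.
Start: joints at [72.313, 18.392, -4.016, 83.108, 1.295, 78.541, -3.26], TCP at [0.206, -0.616, 0.223] pointing down, gripper open.
Joint ranges: [-163.93, 163.93], [-17.29, 119.83], [-79.2, 71.16], [3.27, 140.29], [-89.18, 269.18], [5.43, 117.66], [-154.24, 154.24]. Speed limits (degrees/s): [147.25, 147.25, 180, 180, 180, 180, 180].

### API

Orientations are given as [roll, pitch, yaw] about the fixed x, y, z axes, in that order (R = Rz(yaw) Ry(pitch) Rx(roll)).
In Python, from cell import telemetry, cams, env gives the robot as it stands.
- The arm moves only by the tool arm_command, never from a script. Its argument "series" is text: rows parted by semicolons, each of 5 numbers parted by spaces: the shift along the tool's x, y, z in mm, then the turn about the tool's z in rad, then the closure in counts, from 0 (fully open) to 255 (shut). A call has 1 to 20 rows; each row shifts and turns the commanded pose from where the row before left it, along the tool's axes as they then stand; what a row does not reach is not made up. A row lasts 1/12 s, in which the tool goes at most 41.7 mm and 7.16 degrees, less where a joint would pass 70% of its speed; a pose out of reach is approached as far as the arm can. A call is refused whole if a number of a shift passes 41.7 or a number of a turn 0.125, either way. A call with a gripper value outside its range is refused whole. The fingers move at their own pace and stop on an object; "squeeze" is the grip in N (left out, the last holds). Time passes only in rows, so rows that do not move let the fingers close. It gives the time, the measured TCP pose, the force, the opening and the grip force at its end, in the units of the state.
- telemetry.get_obs(): the state, without advancing time (a new reading comes with each control period).
- cams.read_camera(name): name is "scene" or "top" or "wrist"; returns the picture (384x512x3 uint8, blue, green, red); there is no depth.
- cams.calibration(name): a dict with "K" (3x3 intrinsics, pixels), "origin" and "rotation" of the camera in the world; the wrist camera has in their place "hand_eye" (4x4, takes a point from camera to tool coordinates, whose origin is the TCP and whose axes are the flange's). Camera axes: x right, y down, z forward; pixel columns grow to the right and rows downward; lengths in m; the calibration is good to about 2 mm. A picture is of the moment at which its call begins: read the wrist's pose just before it. calibration takes no time and is no camera call.
- env.sign_off(): hands the job in; it is judged then, once.
The state is a dict: "time_s": time; "qpos": joint angles; "joint_velocities": joint speeds; "effort": joint torques, N m; "tool_pos": TCP position; "tool_rot": TCP orientation; "force": force on the tool from outside, world axes, zero at the start; "wrist_torque": the same for the moment, N m; "grip_width": finger opening in m; "grasp_force": force on a finger pad.
Only numpy, scipy, OpenCV 4.12 (cv2) and the standard library are available. Lean on these libraries where they do the work, as an engineer would, in place of code of your own. Each camera call takes 0.05 s, during which the arm holds its last target. There are 200 camera calls.

## Working session

There is one attempt and no reset: what is moved stays moved. The work goes in short steps, Python scripts to look and compute and a tool call to move; the robot and the scene stay as the last step left them, time stands still between calls to the robot, and variables do not carry over. Pictures are saved under pics/ and viewed, at most 12 in all, crops included, and the job is handed in when it is done.

Besides the shell and the picture viewer there is one more tool, called after ">>>" by a JSON object that holds its "name" and its "arguments". arm_command: Moves the arm, as the interface text tells. Its arguments: {"type":"object","properties":{"series":{"type":"string"},"squeeze":{"type":"number"}},"required":["series"]}

```bash
mkdir -p pics; ls
python3 - <<'E'
from cell import telemetry, cams
import cv2,numpy as np
np.set_printoptions(precision=4,suppress=True)
o=telemetry.get_obs();print({k:o[k] for k in('time_s','tool_pos','tool_rot','force','grip_width')})
for n in('scene','top'):
    cv2.imwrite(f'pics/{n}0.png',cams.read_camera(n));c=cams.calibration(n);print(n,c)
print(cams.calibration('wrist'))
E
```

```text
pics
{'time_s': 0.0, 'tool_pos': array([ 0.2059, -0.6159,  0.2215]), 'tool_rot': array([-179.8891,    0.0087,   18.4961]), 'force': array([ 0.4918, -1.3596, -0.9606]), 'grip_width': 0.08687297535980738}
scene {'K': array([[399.6685,   0.    , 255.3646],
       [  0.    , 399.6685, 195.311 ],
       [  0.    ,   0.    ,   1.    ]]), 'origin': array([1.0376, 0.4504, 0.9763]), 'rotation': array([-144.5514,    0.7372,  132.3699])}
top {'K': array([[396.1957,   0.    , 254.127 ],
       [  0.    , 396.1957, 190.0921],
       [  0.    ,   0.    ,   1.    ]]), 'origin': array([0.5134, 0.0561, 1.3911]), 'rotation': array([-177.9459,   -0.5186,  -91.2525])}
{'K': array([[281.6279,   0.    , 256.5866],
       [  0.    , 281.6279, 191.569 ],
       [  0.    ,   0.    ,   1.    ]]), 'hand_eye': array([[ 0.0001, -0.9643, -0.2648,  0.072 ],
       [ 1.    ,  0.0004, -0.0009, -0.0004],
       [ 0.0009, -0.2648,  0.9643, -0.1611],
       [ 0.    ,  0.    ,  0.    ,  1.    ]])}
```

View pics/scene0.png

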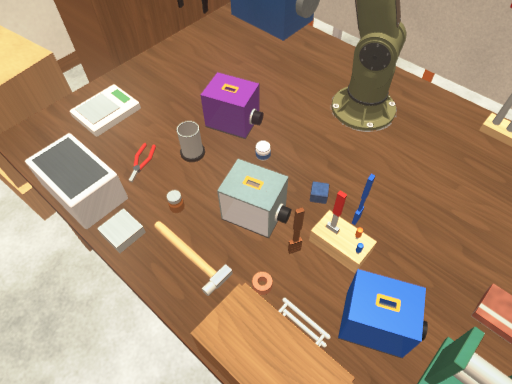

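View pics/top0.png

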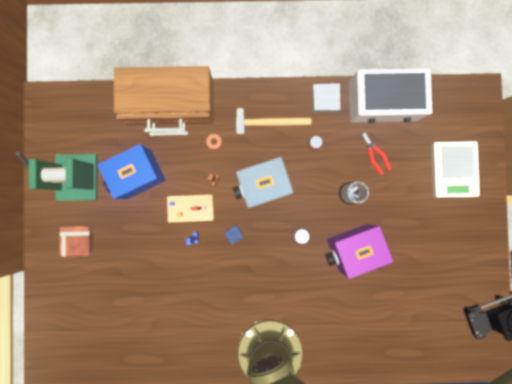

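Candidates for the brush: red at scene (339,203), blue at (366,195) and brown at (298,225). The red one in the wooden block fits. Candidates for the box: grey at scene (253,195)/top (264,182), purple at (231,103) and blue at (383,312). The grey one fits. The flask is at top (355,192), the tin at (302,236), the jar at (316,142), and the ring box at (234,235). Next I measure these and check an enlarged crop.

```bash
cat > h.py <<'E'
from cell import telemetry, cams
import cv2,numpy as np
from scipy.spatial.transform import Rotation as R
np.set_printoptions(precision=4,suppress=True)
def pose(n):
    c=cams.calibration(n)
    if n=='wrist':
        o=telemetry.get_obs();Rt=R.from_euler('xyz',o['tool_rot'],degrees=True).as_matrix()
        H=c['hand_eye'];return c['K'],Rt@H[:3,:3],o['tool_pos']+Rt@H[:3,3]
    return c['K'],R.from_euler('xyz',c['rotation'],degrees=True).as_matrix(),c['origin']
def ray(P,uv,z):
    K,Rm,t=P;uv=np.atleast_2d(uv).astype(float)
    d=np.c_[uv,np.ones(len(uv))]@np.linalg.inv(K).T@Rm.T
    return t+d*((z-t[2])/d[:,2])[:,None]
def proj(P,p):
    K,Rm,t=P;q=(np.atleast_2d(p)-t)@Rm@K.T;return q[:,:2]/q[:,2:]
def blobs(img,lo,hi,roi,amin=20):
    h=cv2.cvtColor(img,cv2.COLOR_BGR2HSV);m=cv2.inRange(h,lo,hi)
    x0,y0,x1,y1=roi;k=np.zeros_like(m);k[y0:y1,x0:x1]=m[y0:y1,x0:x1]
    cs,_=cv2.findContours(k,cv2.RETR_EXTERNAL,cv2.CHAIN_APPROX_NONE)
    return sorted([c for c in cs if cv2.contourArea(c)>=amin],key=cv2.contourArea,reverse=True)
def rect(P,c,z):
    (p,s,a)=cv2.minAreaRect(ray(P,c[:,0,:],z)[:,:2].astype(np.float32)*1000);return np.round(p,1),np.round(s,1),round(a,1)
E
python3 - <<'E'
from h import *
s=cv2.imread('pics/scene0.png');t=cv2.imread('pics/top0.png');T=pose('top');S=pose('scene')
for nm,lo,hi,roi,z in [('slot',(15,120,120),(35,255,255),(250,170,280,195),.145),('block',(12,40,150),(30,160,255),(160,188,220,225),.055),('red',(0,150,90),(8,255,255),(185,195,215,220),.2),('box',(80,15,80),(110,120,255),(230,150,300,210),.14)]:
    for c in blobs(t,lo,hi,roi,4)[:2]: print(nm,cv2.boundingRect(c),rect(T,c,z))
for nm,lo,hi,roi,z in [('slotS',(15,120,120),(35,255,255),(240,170,268,195),.145),('redS',(0,150,90),(8,255,255),(330,185,350,220),.2)]:
    for c in blobs(s,lo,hi,roi,4)[:2]:
        print(nm,cv2.boundingRect(c),rect(S,c,z))
        q=c[:,0,:];print(' topmost',ray(S,q[q[:,1]<=q[:,1].min()+1].mean(0),.2))
print('flask rim guess',ray(T,[[355,191]],.11),'tin/jar/ring',ray(T,[[302,236],[316,142],[234,235]],.04))
print('blue,brown',ray(T,[[193,239],[213,180]],.1))
a=cv2.resize(s[140:290,190:390],None,fx=2.5,fy=2.5,interpolation=cv2.INTER_CUBIC)
b=cv2.resize(t[145:255,150:400],None,fx=2,fy=2,interpolation=cv2.INTER_CUBIC)
o=np.zeros((600,500,3),np.uint8);o[:375]=a;o[380:600]=b;cv2.imwrite('pics/crop1.png',o)
E
```

```text
slot (257, 177, 15, 10) (array([583.5,  11.4]), array([20.9, 43.9]), 17.2)
block (160, 188, 60, 36) (array([514. , 261.6]), array([198.4, 117.7]), 88.8)
box (237, 158, 55, 49) (array([581.9,  14.2]), array([117.2, 153.3]), 17.2)
slotS (243, 176, 20, 13) (array([581.7,  10. ]), array([28. , 49.5]), 17.2)
 topmost [[0.6065 0.0179 0.2   ]]
redS (333, 190, 14, 27) (array([520.7, 231.1]), array([73.9, 22.3]), 22.3)
 topmost [[0.4909 0.2126 0.2   ]]
flask rim guess [[ 0.5491 -0.2835  0.11  ]] tin/jar/ring [[ 0.4018 -0.1166  0.04  ]
 [ 0.7221 -0.1731  0.04  ]
 [ 0.4104  0.1146  0.04  ]]
blue,brown [[0.4051 0.2451 0.1   ]
 [0.5953 0.1768 0.1   ]]
```

View pics/crop1.png

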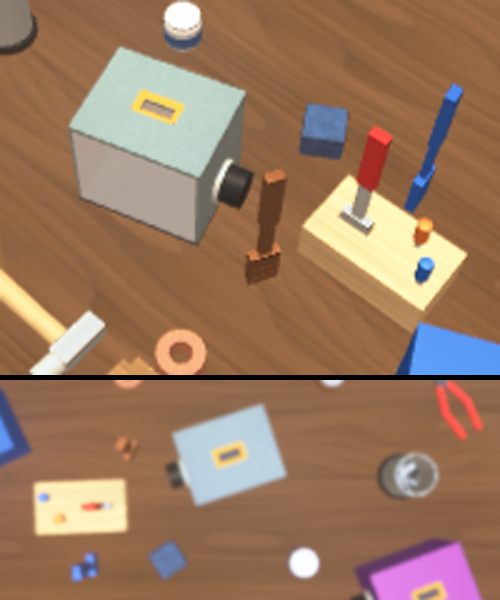

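The crop confirms it: the red-gripped steel brush is in the wooden block at crop (375,160). The grey box with the yellow slot at crop (158,107) is the target, and the blue and brown brushes stand apart on the bench. I move above the brush now.

>>> {"name": "arm_command", "arguments": {"series": "0 0 -14 -0.125 0;0 0 -14 -0.125 0;0 0 -14 -0.125 0;0 0 -14 -0.125 0;0 0 -14 -0.125 0;0 0 -14 -0.125 0;0 0 -14 -0.125 0;0 0 -14 -0.125 0;0 0 -14 -0.125 0;0 0 -14 -0.123 0;20 20 0 0 0;32 30 0 0 0;32 30 0 0 0;32 30 0 0 0;32 30 0 0 0;32 30 0 0 0;32 30 0 0 0;32 30 0 0 0;32 30 0 0 0;32 30 0 0 0", "squeeze": 25}}

```text
time_s: 1.77
tool_pos: [0.4834, -0.3211, 0.3623]
tool_rot: [-180.0, 0.0, 90.0]
force: [-0.1, -1.3, -0.7]
grip_width: 0.0871
grasp_force: 0.0
```

>>> {"name": "arm_command", "arguments": {"series": "34 0 0 0 0;34 0 0 0 0;34 0 0 0 0;34 0 0 0 0;34 0 0 0 0;34 0 0 0 0;34 0 0 0 0;34 0 0 0 0;34 0 0 0 0;34 0 0 0 0;34 0 0 0 0;34 0 0 0 0;34 0 0 0 0;34 0 0 0 0;20 0 0 0 0;0 0 0 0 0;0 0 0 0 0;0 0 0 0 0"}}

```text
time_s: 3.27
tool_pos: [0.4828, 0.1719, 0.3621]
tool_rot: [-180.0, 0.1, 89.9]
force: [0.4, -0.4, -1.0]
grip_width: 0.0865
grasp_force: 0.0
```

Run:
```python
from h import *
P=pose('wrist');w=cams.read_camera('wrist');cv2.imwrite('pics/w1.png',w);np.savez('w1.npz',K=P[0],R=P[1],t=P[2])
o=telemetry.get_obs();print(o['time_s'],o['tool_pos'],o['tool_rot'],o['qpos'])
for c in blobs(w,(0,150,80),(8,255,255),(0,0,512,384),60)[:4]: print(cv2.boundingRect(c),rect(P,c,.213))
```

```text
3.3167 [0.483  0.1714 0.3622] [-179.9669    0.0549   89.857 ] [ 30.1778   2.3284 -53.787   87.0281   1.9161  91.6473 -23.6763]
(269, 121, 14, 21) (array([502.6, 227.1]), array([14. , 21.2]), 1.3)
```

View pics/w1.png

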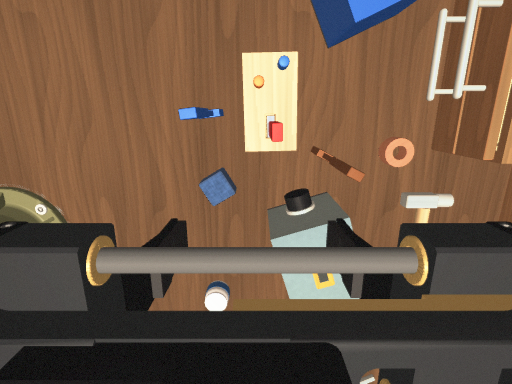

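The wrist view shows the red grip at (276,131) with the block around it. I check the block rectangle for position and yaw.

Run:
```python
from h import *
z=np.load('w1.npz');P=(z['K'],z['R'],z['t']);w=cv2.imread('pics/w1.png')
for c in blobs(w,(12,40,130),(32,170,255),(225,40,310,165),500)[:1]:
    p,s,a=rect(P,c,.055);print(p,s,a)
    for y in (a,):
        r=np.radians(a if s[0]<s[1] else a-90);print('yaw',np.degrees(r),'socket',p+35*np.array([np.sin(r),-np.cos(r)]))
c=blobs(w,(0,150,80),(8,255,255),(0,0,512,384),60)[0]
h=cv2.cvtColor(w,cv2.COLOR_BGR2HSV);print(h[118:145,266:286,2][::2])
```

```text
[499.6 258.1] [188.1 141. ] 89.9
yaw -0.09999999999999432 socket [499.5389 223.1001]
[[231 243 239 237 236 236 239 237 216 229 253 253 252 251 251 252 253 252
  251 249]
 [202 240 238 238 234 236 239 238 219 228 253 253 252 251 251 252 253 252
  251 249]
 [208 238 218 159 148 142 141 139 137 135 140 139 148 160 194 226 252 252
  251 249]
 [207 208 190 155 153 146 252 255 255 255 255 255 255 255 255 255 248 252
  251 249]
 [204 218 190 157 155 141 252 255 255 255 255 255 255 255 255 255 247 252
  251 248]
 [210 216 190 154 150 138 252 255 255 255 255 255 255 255 255 255 246 252
  251 247]
 [235 216 191 154 151 137 252 255 255 255 255 255 255 255 255 255 247 252
  251 247]
 [236 208 211 156 151 133 253 255 255 255 255 255 255 255 255 255 247 252
  251 249]
 [239 208 212 160 152 133 253 255 255 255 255 255 255 255 255 255 247 252
  251 248]
 [232 189 237 191 151 130 252 255 255 255 255 255 255 255 255 255 248 252
  251 248]
 [245 244 243 244 225 139 253 255 255 255 255 255 255 255 255 255 249 252
  250 247]
 [254 253 253 253 253 224 253 255 255 255 255 255 255 255 255 255 245 252
  250 247]
 [254 254 253 253 253 253 251 251 250 250 252 253 251 250 250 251 253 252
  250 248]
 [254 254 253 253 253 253 252 251 251 250 253 253 252 250 250 251 253 252
  250 248]]
```

>>> {"name": "arm_command", "arguments": {"series": "18 7 0 0 0;18 7 0 0 0;18 6 0 0 0;0 0 30 0 0;0 0 36 0 0;0 0 36 0 0;0 0 36 0 0;0 0 36 0 0;0 0 20 0 0;0 0 6 0 0;0 0 0 0 0;0 0 0 0 0"}}

```text
time_s: 4.32
tool_pos: [0.5036, 0.2266, 0.1636]
tool_rot: [179.9, -0.0, 89.9]
force: [0.2, 0.3, 1.0]
grip_width: 0.0869
grasp_force: 0.0
```

>>> {"name": "arm_command", "arguments": {"series": "0 0 0 0 120;0 0 0 0 180;0 0 0 0 255;0 0 0 0 255;0 0 0 0 255;0 0 0 0 255;0 0 0 0 255;0 0 0 0 255;0 0 0 0 255;0 0 0 0 255;0 0 0 0 255;0 0 0 0 255", "squeeze": 30}}

```text
time_s: 5.32
tool_pos: [0.5027, 0.2271, 0.1625]
tool_rot: [-180.0, 0.0, 90.0]
force: [0.7, -0.1, -0.3]
grip_width: 0.0149
grasp_force: 0.0
```

>>> {"name": "arm_command", "arguments": {"series": "0 0 0 0 255;0 0 0 0 255;0 0 0 0 255;0 0 0 0 255;0 0 0 0 255;0 0 0 0 255"}}

```text
time_s: 5.82
tool_pos: [0.5028, 0.2271, 0.1625]
tool_rot: [180.0, 0.0, 90.0]
force: [0.9, -0.1, -1.5]
grip_width: 0.0118
grasp_force: 30.0
```

>>> {"name": "arm_command", "arguments": {"series": "0 0 -3 0 255;0 0 -6 0 255;0 0 -10 0 255;0 0 -10 0 255;0 0 -10 0 255;0 0 -15 0 255;0 0 -20 0 255;0 0 -25 0 255;0 0 -25 0 255;0 0 -25 0 255;0 0 -25 0 255;0 0 -16 0 255;0 0 -8 0 255;0 0 0 0 255;0 0 0 0 255"}}

```text
time_s: 7.07
tool_pos: [0.502, 0.2273, 0.3603]
tool_rot: [-179.9, 0.0, 90.0]
force: [0.7, -0.5, -1.6]
grip_width: 0.012
grasp_force: 30.0
```

Run:
```python
from h import *
o=telemetry.get_obs();print(o['time_s'],o['tool_pos'],o['tool_rot'],o['force'],o['wrist_torque'],o['grip_width'],o['qpos'])
P=pose('wrist');w=cams.read_camera('wrist');s=cams.read_camera('scene')
np.savez('w2.npz',K=P[0],R=P[1],t=P[2]);cv2.imwrite('pics/w2.png',w);cv2.imwrite('pics/s2.png',s)
b=cv2.resize(s[100:280,200:440],None,fx=2,fy=2)
cv2.imwrite('pics/c2.png',np.vstack([w,np.pad(b,((0,0),(0,32),(0,0)))[:216]]) if 0 else np.hstack([w[:360,100:400],b]))
```

```text
7.0667 [0.502  0.2273 0.3603] [-179.9446    0.0179   90.0316] [ 0.6667 -0.4761 -1.6212] [-0.0367 -0.0956  0.0151] 0.012026083486702359 [ 22.9453   9.9572 -57.094   82.2597   8.3382  92.3241 -33.387 ]
```

View pics/c2.png

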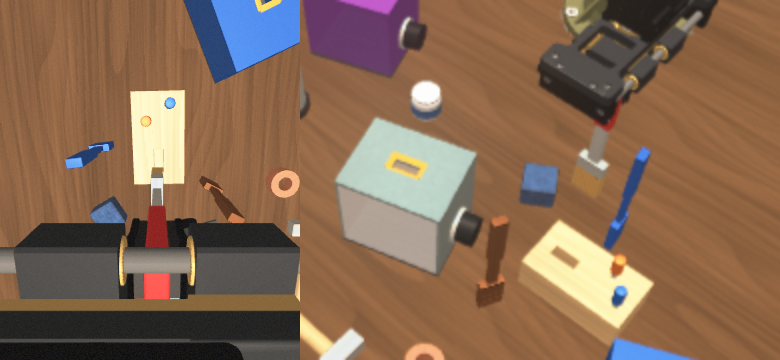

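The brush is held upright, hanging below the gripper with its socket empty. I check the in-hand offset by projecting the expected head corners into the wrist and scene views.

Run:
```python
from h import *
z=np.load('w2.npz');W=(z['K'],z['R'],z['t']);S=pose('scene')
tp=np.array([.502,.2273,0]);zf=.2108
w=cv2.imread('pics/w2.png');s=cv2.imread('pics/s2.png')
cor=[tp+[sx*.006,sy*.017,zz] for zz in(zf,zf+.055) for sx,sy in((-1,-1),(1,-1),(1,1),(-1,1))]
out=[]
for im,P in((w,W),(s,S)):
    q=proj(P,cor);print(q.round(1).tolist())
    x0,y0=(q.min(0)-12).astype(int);x1,y1=(q.max(0)+12).astype(int)
    f=390/max(x1-x0,y1-y0);f=int(f)
    c=cv2.resize(im[y0:y1,x0:x1],None,fx=f,fy=f,interpolation=cv2.INTER_NEAREST)
    for p in q: cv2.circle(c,tuple(((p-[x0,y0]+.5)*f).astype(int)),3,(255,0,255),-1)
    o=np.zeros((400,400,3),np.uint8);o[:c.shape[0],:c.shape[1]]=c[:400,:400];out.append(o)
cv2.imwrite('pics/c3.png',np.hstack(out))
```

```text
[[252.0, 195.4], [262.4, 195.5], [262.6, 166.2], [251.9, 166.2], [251.0, 211.4], [263.5, 211.4], [263.8, 176.7], [250.8, 176.7]]
[[338.7, 188.9], [335.7, 191.9], [347.7, 199.8], [350.6, 196.7], [342.5, 174.4], [339.4, 177.6], [352.0, 185.7], [355.1, 182.4]]
```

View pics/c3.png

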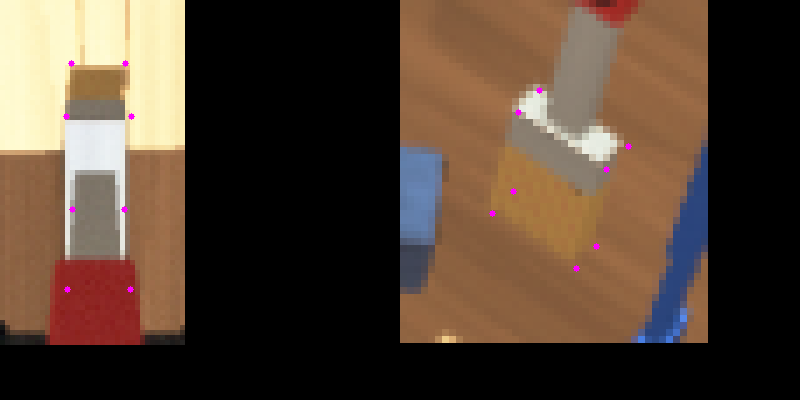

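Offsets are about 1 mm or less, so the hold is good. Next I go to the flask, stopping slightly beyond it to look.

>>> {"name": "arm_command", "arguments": {"series": "-15 2 0 0 255;-28 3 0 0 255;-33 3 0 0 255;-33 3 0 0 255;-33 3 0 0 255;-33 3 0 0 255;-33 3 0 0 255;-33 3 0 0 255;-33 3 0 0 255;-33 3 0 0 255;-33 3 0 0 255;-33 3 0 0 255;-33 3 0 0 255;-33 3 0 0 255;-33 3 0 0 255;-33 3 0 0 255;-33 0 0 0 255;-33 0 0 0 255;-20 0 0 0 255;-10 0 0 0 255"}}

```text
time_s: 8.83
tool_pos: [0.5477, -0.3781, 0.3576]
tool_rot: [-179.8, -0.1, 89.7]
force: [-1.2, -0.3, -2.1]
grip_width: 0.0119
grasp_force: 30.0
```

>>> {"name": "arm_command", "arguments": {"series": "0 0 0 0 255;0 0 0 0 255;0 0 0 0 255"}}

```text
time_s: 9.08
tool_pos: [0.5504, -0.3711, 0.3606]
tool_rot: [180.0, -0.1, 90.2]
force: [-0.4, 0.4, -1.2]
grip_width: 0.0117
grasp_force: 30.0
```

Run:
```python
from h import *
o=telemetry.get_obs();print(o['time_s'],o['tool_pos'],o['tool_rot'],o['qpos'])
P=pose('wrist');w=cams.read_camera('wrist');np.savez('w4.npz',K=P[0],R=P[1],t=P[2])
q=proj(P,[[.549+.034*np.cos(a),-.2835+.034*np.sin(a),.11] for a in np.linspace(0,6.28,40)])
print(q.mean(0));c=q.mean(0).astype(int)
cv2.imwrite('pics/w4.png',w)
x0,y0=max(c[0]-100,0),max(c[1]-75,0)
v=cv2.resize(w[y0:y0+150,x0:x0+200],None,fx=4,fy=4,interpolation=cv2.INTER_CUBIC);print(x0,y0)
for p in q: cv2.circle(v,tuple(((p-[x0,y0])*4).astype(int)),2,(255,0,255),-1)
cv2.imwrite('pics/c4.png',v)
```

```text
9.0833 [ 0.5504 -0.3711  0.3606] [179.9951  -0.0892  90.1906] [ 55.3701  22.23   -34.6736  65.8092  12.4032  95.5123  24.1313]
[256.7871 103.3836]
156 28
```

View pics/c4.png

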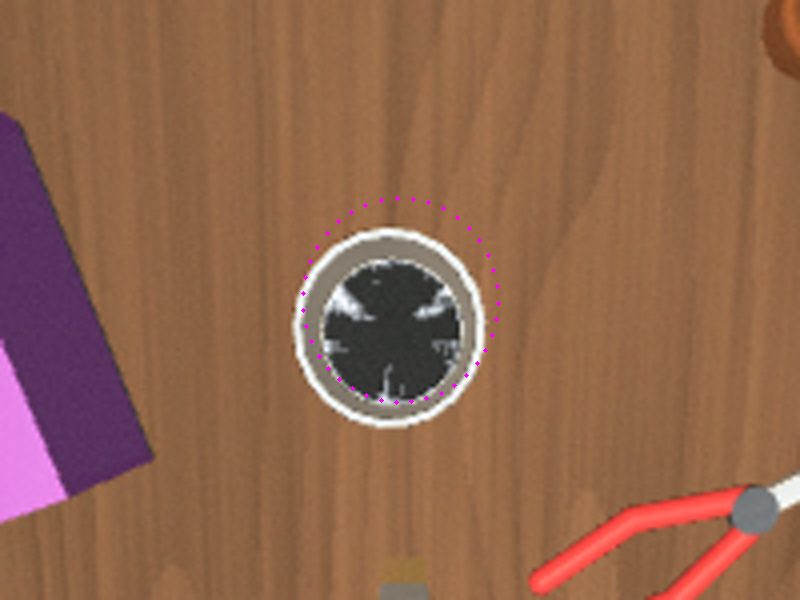

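The rim ellipse centre is at about (253.6,110) px, which puts the flask near (0.5445, -0.2925). Next I centre over it and descend to just above the rim.

>>> {"name": "arm_command", "arguments": {"series": "15 -1.5 0 0 255;25 -2 0 0 255;25 -2 0 0 255;14.5 0 0 0 255;0 0 20 0 255;0 0 30 0 255;0 0 25 0 255;0 0 15 0 255;0 0 0 0 255;0 0 0 0 255;0 0 0 0 255"}}

```text
time_s: 10.05
tool_pos: [0.545, -0.294, 0.2723]
tool_rot: [179.9, 0.1, 90.0]
force: [0.5, -0.4, -1.2]
grip_width: 0.0116
grasp_force: 30.0
```

Run:
```python
from h import *
z=np.load('w4.npz');print(ray((z['K'],z['R'],z['t']),[[253.6,110]],.11))
o=telemetry.get_obs();print(o['time_s'],o['tool_pos'],o['tool_rot'])
P=pose('scene');s=cams.read_camera('scene');cv2.imwrite('pics/s5.png',cv2.resize(s[60:180,130:290],None,fx=4,fy=4))
```

```text
[[ 0.5454 -0.292   0.11  ]]
10.05 [ 0.545  -0.294   0.2723] [179.8748   0.0767  90.0492]
```

View pics/s5.png

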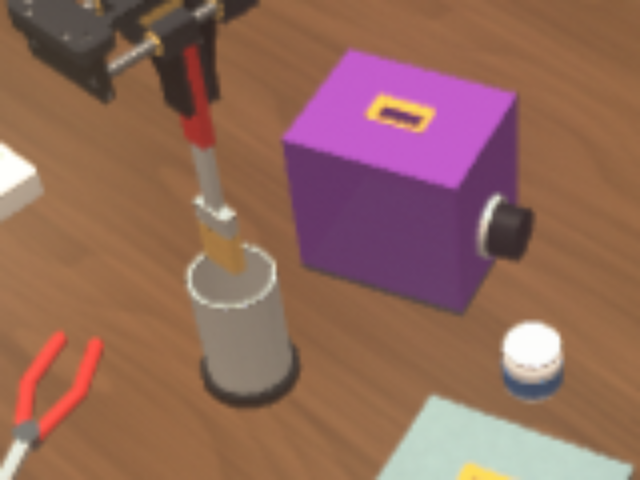

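The brush hangs centred just above the flask mouth. Next come the first stroke and a bottom check.

>>> {"name": "arm_command", "arguments": {"series": "2.5 0 0 0 255;0 0 15 0 255;0 0 20 0 255;0 0 20 0 255;0 0 20 0 255;0 0 15 0 255;0 0 10 0 255;0 0 4 0 255;0 0 0 0 255;0 0 0 0 255;0 0 0 0 255"}}

```text
time_s: 11.02
tool_pos: [0.545, -0.2921, 0.168]
tool_rot: [179.9, 0.1, 90.0]
force: [1.0, -0.2, -1.1]
grip_width: 0.012
grasp_force: 30.0
```

>>> {"name": "arm_command", "arguments": {"series": "0 0 2 0 255;0 0 0 0 255;0 0 0 0 255;0 0 -12 0 255;0 0 -20 0 255;0 0 -20 0 255;0 0 -20 0 255;0 0 -12 0 255;0 0 -4 0 255;0 0 0 0 255;0 0 0 0 255;0 0 0 0 255"}}

```text
time_s: 12.02
tool_pos: [0.5434, -0.2917, 0.2511]
tool_rot: [-179.9, -0.1, 90.0]
force: [0.5, -0.3, -1.5]
grip_width: 0.012
grasp_force: 30.0
```

>>> {"name": "arm_command", "arguments": {"series": "0 0 12 0 255;0 0 20 0 255;0 0 20 0 255;0 0 20 0 255;0 0 12 0 255;0 0 4 0 255;0 0 0 0 255;0 0 0 0 255;0 0 0 0 255"}}

```text
time_s: 12.77
tool_pos: [0.5449, -0.2921, 0.1655]
tool_rot: [179.9, 0.1, 90.0]
force: [0.3, -0.5, -1.4]
grip_width: 0.0116
grasp_force: 30.0
```

>>> {"name": "arm_command", "arguments": {"series": "0 0 -12 0 255;0 0 -20 0 255;0 0 -20 0 255;0 0 -20 0 255;0 0 -12 0 255;0 0 -4 0 255;0 0 0 0 255;0 0 0 0 255;0 0 0 0 255"}}

```text
time_s: 13.52
tool_pos: [0.5435, -0.2917, 0.2512]
tool_rot: [-179.9, -0.1, 90.0]
force: [-0.1, -0.3, -3.0]
grip_width: 0.012
grasp_force: 30.0
```

>>> {"name": "arm_command", "arguments": {"series": "0 0 12 0 255;0 0 20 0 255;0 0 20 0 255;0 0 20 0 255;0 0 12 0 255;0 0 4 0 255;0 0 0 0 255;0 0 0 0 255;0 0 0 0 255"}}

```text
time_s: 14.27
tool_pos: [0.5449, -0.2922, 0.1655]
tool_rot: [179.9, 0.1, 90.0]
force: [0.6, 0.6, -2.1]
grip_width: 0.0118
grasp_force: 30.0
```

>>> {"name": "arm_command", "arguments": {"series": "0 0 -12 0 255;0 0 -20 0 255;0 0 -20 0 255;0 0 -20 0 255;0 0 -12 0 255;0 0 -4 0 255;0 0 0 0 255;0 0 0 0 255;0 0 0 0 255"}}

```text
time_s: 15.02
tool_pos: [0.5435, -0.2917, 0.2512]
tool_rot: [-179.9, -0.1, 90.0]
force: [-0.9, -0.4, -1.8]
grip_width: 0.0115
grasp_force: 30.0
```

Three strokes are done. Next I rise, go towards the grey box, and take on its yaw.

>>> {"name": "arm_command", "arguments": {"series": "0 0 -15 0 255;0 0 -25 0 255;0 0 -25 0 255;0 0 -25 0 255;15 3 0 0 255;30 7 0 0 255;30 7 0 0 255;30 7 0 0 255;30 7 0 0 255;30 7 0 0 255;30 7 0 0 255;30 7 0 0 255;15 4 0 0 255;8 0 0 -0.05 255;0 0 0 -0.1 255;0 0 0 -0.1 255;0 0 0 -0.05 255;0 0 0 0 255;0 0 0 0 255;0 0 0 0 255"}}

```text
time_s: 16.68
tool_pos: [0.5998, -0.0437, 0.3417]
tool_rot: [-179.9, -0.0, 107.1]
force: [0.3, -0.0, -1.5]
grip_width: 0.0118
grasp_force: 30.0
```

```bash
cat > look.py <<'E'
from h import *
import sys
o=telemetry.get_obs();print(o['time_s'],o['tool_pos'],o['tool_rot'],o['force'])
P=pose('wrist');w=cams.read_camera('wrist');n=sys.argv[1];cv2.imwrite(f'pics/{n}.png',w);np.savez(n,K=P[0],R=P[1],t=P[2])
q=proj(P,[[.5825,.0115,.14]])[0].astype(int);print('pred',q)
x0,y0,x1,y1=q[0]-60,max(q[1]-50,0),q[0]+60,q[1]+50
for c in blobs(w,(15,120,90),(35,255,255),(x0,y0,x1,y1),15)[:2]: print('lips@.145',cv2.boundingRect(c),rect(P,c,.145))
cv2.imwrite(f'pics/{n}c.png',cv2.resize(w[y0:y1+30,x0:x1],None,fx=4,fy=4,interpolation=cv2.INTER_NEAREST));print(x0,y0)
E
python3 look.py w6
```

```text
16.6833 [ 0.5998 -0.0437  0.3417] [-179.9318   -0.0335  107.1192] [ 0.2511 -0.0445 -1.4911]
pred [256 126]
lips@.145 (245, 106, 23, 42) (array([581.4,  11.4]), array([27.7, 49.5]), 17.1)
lips@.145 (252, 168, 10, 6) (array([598.2, -40.9]), array([11.6,  6.6]), 17.1)
196 76
```

View pics/w6c.png

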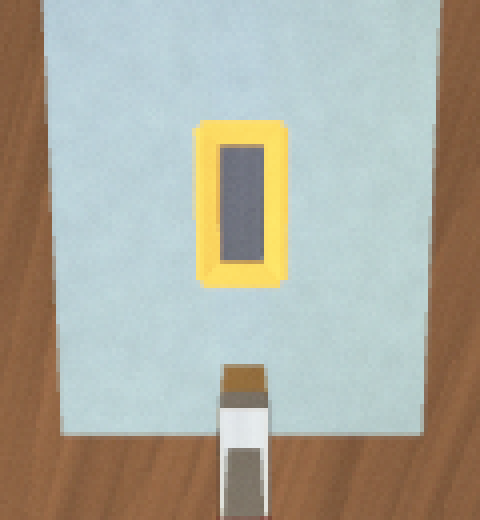

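The grey roof shows the slot opening at about (256.3,127) px and the bristle tips at (257,168) px, both well aligned in yaw. I work out the shift.

```bash
cat > fit.py <<'E'
from h import *
import sys
n,tx,ty,tz,yaw,tipz=sys.argv[1],*map(float,sys.argv[2:7])
z=np.load(n+'.npz');P=(z['K'],z['R'],z['t']);w=cv2.imread(f'pics/{n}.png');g=cv2.cvtColor(w,cv2.COLOR_BGR2HSV)
T=np.array([tx,ty])*1000;a=np.radians(yaw);A=np.array([[np.cos(a),np.sin(a)],[np.sin(a),-np.cos(a)]])
cs=blobs(w,(15,110,80),(35,255,255),(210,70,305,165),100)
lip=cs[0];r=rect(P,lip,.145);print('lip centre tool',A@(r[0]-T),r)
x,y,ww,hh=cv2.boundingRect(lip);m=np.zeros(g.shape[:2],np.uint8);cv2.drawContours(m,[lip],-1,255,-1)
m=cv2.bitwise_and(m,255-cv2.inRange(g,(15,110,80),(35,255,255)));c=max(cv2.findContours(m,0,1)[0],key=cv2.contourArea)
r=rect(P,c,.14);print('opening tool',A@(r[0]-T),r,cv2.boundingRect(c))
# bristle tip edge, sub-pixel on rows/cols
b=blobs(w,(10,140,60),(24,255,170),(235,130,280,200),8)
for k in b[:2]:
    bx=cv2.boundingRect(k);e=ray(P,[[bx[0]-.5,bx[1]-.5],[bx[0]+bx[2]-.5,bx[1]-.5]],tipz)[:,:2]*1000;print('tip edge',bx,(e-T)@A.T)
E
python3 fit.py w6 .5998 -.0437 .3417 107.12 .192
python3 - <<'E'
import cv2;w=cv2.imread('pics/w6.png');print(w[164:172,257].tolist(),w[169,248:266].tolist())
E
```

```text
lip centre tool [58.075  -1.3647] (array([581.4,  11.4]), array([27.7, 49.5]), 17.1)
opening tool [58.8029 -1.3498] (array([581.2,  12.1]), array([12.7, 34.3]), 17.1) (251, 112, 11, 29)
tip edge (252, 168, 10, 5) [[15.7371 -6.2171]
 [15.7399  4.9615]]
[[214, 211, 189], [214, 210, 187], [214, 210, 187], [108, 141, 157], [66, 114, 150], [61, 109, 148], [58, 108, 145], [62, 108, 147]] [[212, 211, 187], [214, 211, 189], [218, 214, 191], [179, 188, 179], [81, 120, 153], [59, 109, 148], [64, 113, 151], [63, 111, 151], [63, 111, 149], [61, 109, 148], [60, 107, 144], [62, 110, 148], [59, 106, 146], [61, 110, 147], [169, 179, 175], [209, 206, 184], [209, 208, 185], [207, 206, 185]]
```

>>> {"name": "arm_command", "arguments": {"series": "15 -0.8 0 0 255;20 0 0 0 255;15 0 0 0 255;9 0 0 0 255;0 0 12 0 255;0 0 14 0 255;0 0 8 0 255;0 0 4 0 255;0 0 0 0 255;0 0 0 0 255;0 0 0 0 255;0 0 0 0 255"}}

```text
time_s: 17.73
tool_pos: [0.5823, 0.0122, 0.3052]
tool_rot: [179.9, 0.0, 107.2]
force: [-0.5, 0.4, -2.1]
grip_width: 0.0117
grasp_force: 30.0
```

Run:
```python
from h import *
o=telemetry.get_obs();print(o['time_s'],o['tool_pos'],o['tool_rot'],o['force'])
P=pose('wrist');w=cams.read_camera('wrist');cv2.imwrite('pics/w7.png',w)
S=cams.read_camera('scene');cv2.imwrite('pics/s7.png',S)
a=cv2.resize(w[120:220,206:306],None,fx=4,fy=4,interpolation=cv2.INTER_NEAREST)
b=cv2.resize(S[130:210,213:293],None,fx=5,fy=5,interpolation=cv2.INTER_NEAREST)
cv2.imwrite('pics/c7.png',np.hstack([a,b]))
```

```text
17.7333 [0.5823 0.0122 0.3052] [179.9407   0.0185 107.1742] [-0.4581  0.3679 -2.0716]
```

View pics/c7.png

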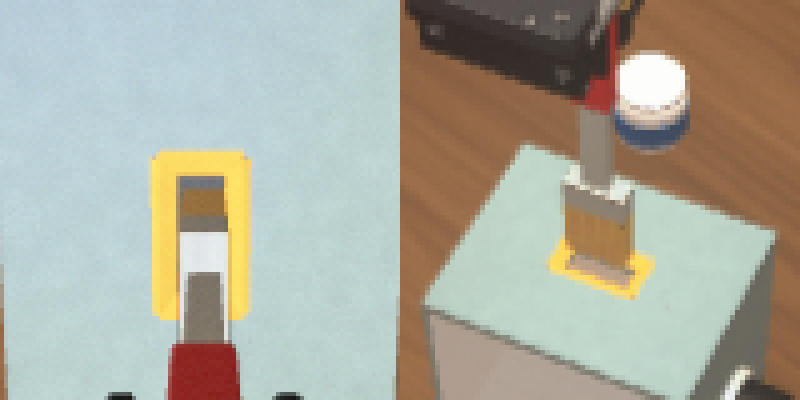

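The tips are just above the slot. I read the columns at sub-pixel level before lowering.

Run:
```python
import cv2;w=cv2.imread('pics/w7.png').astype(int)
print('open row165',[(u,*w[165,u]) for u in (242,243,244,245,249,250,251,252,257,260,261,262,263,264,266,267,268,269)])
print('tip row170',[(u,*w[170,u]) for u in range(248,266)])
print('col256',[(v,*w[v,256]) for v in range(155,173)])
```

```text
open row165 [(242, np.int64(216), np.int64(211), np.int64(188)), (243, np.int64(184), np.int64(217), np.int64(218)), (244, np.int64(113), np.int64(227), np.int64(252)), (245, np.int64(98), np.int64(221), np.int64(252)), (249, np.int64(97), np.int64(216), np.int64(251)), (250, np.int64(104), np.int64(146), np.int64(172)), (251, np.int64(122), np.int64(117), np.int64(118)), (252, np.int64(121), np.int64(115), np.int64(110)), (257, np.int64(122), np.int64(115), np.int64(112)), (260, np.int64(126), np.int64(117), np.int64(114)), (261, np.int64(124), np.int64(116), np.int64(112)), (262, np.int64(96), np.int64(193), np.int64(234)), (263, np.int64(103), np.int64(226), np.int64(252)), (264, np.int64(104), np.int64(227), np.int64(253)), (266, np.int64(101), np.int64(225), np.int64(252)), (267, np.int64(94), np.int64(215), np.int64(250)), (268, np.int64(136), np.int64(211), np.int64(233)), (269, np.int64(206), np.int64(210), np.int64(192))]
tip row170 [(248, np.int64(95), np.int64(213), np.int64(251)), (249, np.int64(96), np.int64(216), np.int64(251)), (250, np.int64(98), np.int64(143), np.int
[... 1014 characters left out ...]
 np.int64(222), np.int64(253)), (160, np.int64(100), np.int64(222), np.int64(252)), (161, np.int64(100), np.int64(222), np.int64(253)), (162, np.int64(100), np.int64(222), np.int64(252)), (163, np.int64(95), np.int64(197), np.int64(240)), (164, np.int64(123), np.int64(124), np.int64(132)), (165, np.int64(122), np.int64(114), np.int64(111)), (166, np.int64(121), np.int64(112), np.int64(110)), (167, np.int64(80), np.int64(113), np.int64(140)), (168, np.int64(65), np.int64(113), np.int64(151)), (169, np.int64(58), np.int64(109), np.int64(147)), (170, np.int64(65), np.int64(113), np.int64(152)), (171, np.int64(56), np.int64(105), np.int64(146)), (172, np.int64(65), np.int64(112), np.int64(151))]
```

>>> {"name": "arm_command", "arguments": {"series": "0 -0.8 0 0 255;0 0 0 0 255;0 0 4 0 255;0 0 4 0 255;0 0 4 0 255;0 0 3 0 255;0 0 3 0 255;0 0 0 0 255;0 0 0 0 255"}}

```text
time_s: 18.58
tool_pos: [0.581, 0.012, 0.2863]
tool_rot: [-180.0, -0.0, 107.2]
force: [-1.3, 0.3, -1.7]
grip_width: 0.0116
grasp_force: 30.0
```

>>> {"name": "arm_command", "arguments": {"series": "0 0 3 0 255;0 0 3 0 255;0 0 3 0 255;0 0 3 0 255;0 0 0 0 255;0 0 0 0 255"}}

```text
time_s: 19.08
tool_pos: [0.581, 0.0119, 0.2742]
tool_rot: [-180.0, -0.0, 107.2]
force: [0.1, -0.6, -2.4]
grip_width: 0.0119
grasp_force: 30.0
```

The tips are through the slot with no contact force, so I continue.

>>> {"name": "arm_command", "arguments": {"series": "0 0 4 0 255;0 0 6 0 255;0 0 6 0 255;0 0 6 0 255;0 0 6 0 255;0 0 6 0 255;0 0 6 0 255;0 0 6 0 255;0 0 6 0 255;0 0 6 0 255;0 0 6 0 255;0 0 6 0 255;0 0 6 0 255;0 0 5 0 255;0 0 3 0 255;0 0 0 0 255;0 0 0 0 255;0 0 0 0 255;0 0 0 0 255;0 0 0 0 255"}}

```text
time_s: 20.75
tool_pos: [0.5814, 0.012, 0.1909]
tool_rot: [180.0, 0.0, 107.2]
force: [0.3, 0.3, -1.5]
grip_width: 0.0117
grasp_force: 30.0
```

Run:
```python
from h import *
o=telemetry.get_obs();print(o['time_s'],o['tool_pos'],o['tool_rot'],o['force'],o['wrist_torque'],o['grip_width'],o['joint_velocities'])
S=cams.read_camera('scene');w=cams.read_camera('wrist')
a=cv2.resize(S[60:240,130:350],None,fx=2.2,fy=2.2);b=cv2.resize(w[140:280,206:306],None,fx=2.8,fy=2.8)
b=np.vstack([b,np.zeros((max(0,a.shape[0]-b.shape[0]),b.shape[1],3),np.uint8)])[:a.shape[0]]
cv2.imwrite('pics/c8.png',np.hstack([a,b]))
```

```text
20.75 [0.5814 0.012  0.1909] [179.9718   0.0179 107.1898] [ 0.3263  0.3348 -1.5483] [ 0.0439 -0.0778 -0.0187] 0.011745587259128998 [-0.004   0.018   0.0099  0.1114  0.0922 -0.142   0.0021]
```

View pics/c8.png

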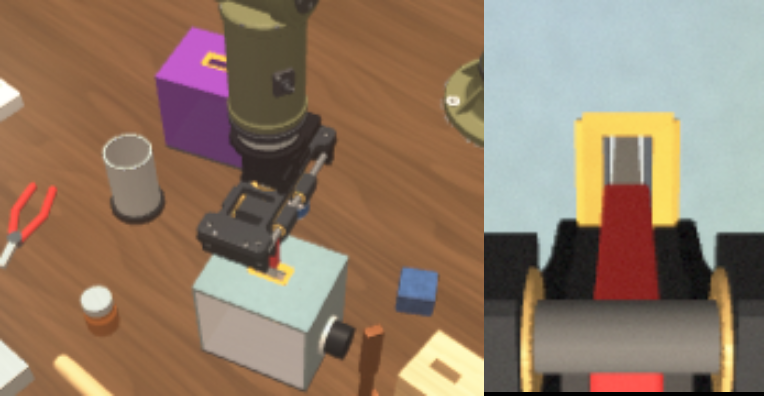

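The head is below the roof with the neck centred in the slot. No contact force shows, the tips are about 41 mm up, and the flask stands in its place. I hand in.

```bash
python3 -c "
from cell import env;print(env.sign_off())"
```

```text
the job is handed in; nothing more can be done
None
```

I brushed out the flask with three full strokes and handed the job in at about 21 s, with the red-handled brush held upright and still in the grey suction box, its head below the roof and no contact force reading; the sign-off gave no verdict.

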